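# Fill the empty bays of the flange rack

## Task

Two of the four bays of the low flange rack are empty. Slide the two loose blank flanges in from the front, one into each empty bay, pushing each until you feel it bear against the rubber stop at the back; the stops are set to different depths, so push gently, do not ram them. Leave the flanges already in the rack and the things standing round it alone.

Things in the scene. Friction and masses are not known exactly. Their poses are not given: they have to be found in the camera images.
- rack: low fixed aluminium rack with blue lips, 364 mm wide, 21 mm high (rear rail 26); origin on the table, x points into the bays, y left along the row. Five rails 12 mm thick, 88 mm apart, from round noses at x = -61 mm to x = 72 mm, make four bays 76 mm wide, open in front, without floor. Lips 16.5 to 21 mm up overhang the bays by 7.5 mm a side: flanges only slide in from the front
- bay_0 (a point): on the table, where the centre of a flange in bay 0 (numbered from the left, +y, seen from the robot) lies when home, within 7 mm along the rack's x (each stop is set differently); the bay may be full or empty
- bay_1 (a point): on the table, where the centre of a flange in bay 1 (numbered from the left, +y, seen from the robot) lies when home, within 7 mm along the rack's x (each stop is set differently); the bay may be full or empty
- bay_2 (a point): on the table, where the centre of a flange in bay 2 (numbered from the left, +y, seen from the robot) lies when home, within 7 mm along the rack's x (each stop is set differently); the bay may be full or empty
- bay_3 (a point): on the table, where the centre of a flange in bay 3 (numbered from the left, +y, seen from the robot) lies when home, within 7 mm along the rack's x (each stop is set differently); the bay may be full or empty
- stop_a: small dark steel block, 12 deep, 26 wide, 18 mm high, fixed at the back of any one of the bays; origin at the centre of its underside, x into the bay. It carries a black rubber pad (24 mm wide, 2 to 13 mm above the table) on a screw, set differently in each bay: the pad's face stands 12 to 26 mm from the origin along -x
- stop_b: small dark steel block, 12 deep, 26 wide, 18 mm high, fixed at the back of any one of the bays; origin at the centre of its underside, x into the bay. It carries a black rubber pad (24 mm wide, 2 to 13 mm above the table) on a screw, set differently in each bay: the pad's face stands 12 to 26 mm from the origin along -x
- stop_c: small dark steel block, 12 deep, 26 wide, 18 mm high, fixed at the back of any one of the bays; origin at the centre of its underside, x into the bay. It carries a black rubber pad (24 mm wide, 2 to 13 mm above the table) on a screw, set differently in each bay: the pad's face stands 12 to 26 mm from the origin along -x
- stop_d: small dark steel block, 12 deep, 26 wide, 18 mm high, fixed at the back of any one of the bays; origin at the centre of its underside, x into the bay. It carries a black rubber pad (24 mm wide, 2 to 13 mm above the table) on a screw, set differently in each bay: the pad's face stands 12 to 26 mm from the origin along -x
- spare_a: plain white-metal blank flange, a flat disc 70 mm across and 13 mm thick, about 0.33 kg, loose on the table in front of the rack; origin at the centre of its underside
- spare_b: plain white-metal blank flange, a flat disc 70 mm across and 13 mm thick, about 0.33 kg, loose on the table in front of the rack; origin at the centre of its underside
- stored_a: a flange already stored in one of the bays (plain blank), disc 70 mm across, 13 mm thick; origin at the centre of its underside; leave it where it is
- stored_b: a flange already stored in one of the bays (with a glass window), disc 70 mm across, 13 mm thick; origin at the centre of its underside; leave it where it is
- wash_bottle: white wash bottle with blue cap and spout, 65 x 85 x 198 mm, standing at the right of the rack; origin under its centre; bystander
- tape_roll: roll of amber tape, 79 x 76 x 20 mm, lying at the left of the rack; origin at the centre of its underside; bystander
- cork_ring: brown cork ring, 74 mm across, 30 mm high, lying close by the right end of the rack; origin at the centre of its underside; bystander

How it is judged:
On the way, in this order (a step that is already met when the one before it is completed fails the run):
1. one loose flange, in a bay, is pressed against the stop of that bay with more than 2 N ((((horizontal distance between spare_a and bay_0 below 0.011 m or horizontal distance between spare_a and bay_1 below 0.011 m or horizontal distance between spare_a and bay_2 below 0.011 m or horizontal distance between spare_a and bay_3 below 0.011 m) and (contact force between spare_a and stop_a above 2 N or contact force between spare_a and stop_b above 2 N or contact force between spare_a and stop_c above 2 N or contact force between spare_a and stop_d above 2 N)) or ((horizontal distance between spare_b and bay_0 below 0.011 m or horizontal distance between spare_b and bay_1 below 0.011 m or horizontal distance between spare_b and bay_2 below 0.011 m or horizontal distance between spare_b and bay_3 below 0.011 m) and (contact force between spare_b and stop_a above 2 N or contact force between spare_b and stop_b above 2 N or contact force between spare_b and stop_c above 2 N or contact force between spare_b and stop_d above 2 N)))), for 0.1 s.
2. the other loose flange, in the other bay, is pressed against its stop with more than 2 N while the first is still in its bay (((((horizontal distance between spare_a and bay_0 below 0.011 m or horizontal distance between spare_a and bay_1 below 0.011 m or horizontal distance between spare_a and bay_2 below 0.011 m or horizontal distance between spare_a and bay_3 below 0.011 m) and (contact force between spare_a and stop_a above 2 N or contact force between spare_a and stop_b above 2 N or contact force between spare_a and stop_c above 2 N or contact force between spare_a and stop_d above 2 N)) and (horizontal distance between spare_b and bay_0 below 0.011 m or horizontal distance between spare_b and bay_1 below 0.011 m or horizontal distance between spare_b and bay_2 below 0.011 m or horizontal distance between spare_b and bay_3 below 0.011 m)) or (((horizontal distance between spare_b and bay_0 below 0.011 m or horizontal distance between spare_b and bay_1 below 0.011 m or horizontal distance between spare_b and bay_2 below 0.011 m or horizontal distance between spare_b and bay_3 below 0.011 m) and (contact force between spare_b and stop_a above 2 N or contact force between spare_b and stop_b above 2 N or contact force between spare_b and stop_c above 2 N or contact force between spare_b and stop_d above 2 N)) and (horizontal distance between spare_a and bay_0 below 0.011 m or horizontal distance between spare_a and bay_1 below 0.011 m or horizontal distance between spare_a and bay_2 below 0.011 m or horizontal distance between spare_a and bay_3 below 0.011 m)))), for 0.1 s.
At the end, for the whole second after the job is handed in: each of the four bays holds one flange with its centre within 11 mm of the bay's point, the two added ones flat on the table (within 0.1 rad, 4 mm) and at rest (horizontal distance between any of spare_a, spare_b, stored_a, stored_b and bay_0 below 0.011 m and horizontal distance between any of spare_a, spare_b, stored_a, stored_b and bay_1 below 0.011 m and horizontal distance between any of spare_a, spare_b, stored_a, stored_b and bay_2 below 0.011 m and horizontal distance between any of spare_a, spare_b, stored_a, stored_b and bay_3 below 0.011 m and angle between each of spare_a, spare_b's own z axis and vertical below 0.1 rad and height (world z) of each of spare_a, spare_b below 0.004 m and linear speed of each of spare_a, spare_b below 0.01 m/s); the robot touches nothing.
It fails at once if a stored flange is shifted by more than 10 mm (distance of stored_a from where it was at the start of the episode above 0.01 m).
It fails at once if a stored flange is shifted by more than 10 mm (distance of stored_b from where it was at the start of the episode above 0.01 m).
It fails at once if a stop is rammed or pressed with more than 50 N (contact force between any of stop_a, stop_b, stop_c, stop_d and anything else above 50 N).
It fails at once if a bystander (bottle, tape roll, cork ring) is shifted by more than 30 mm (distance of any of wash_bottle, tape_roll, cork_ring from where it was at the start of the episode above 0.03 m).
It also fails if it takes over 62 s, if anything falls off the work surface, if the arm or the gripper's body presses on something with over 40 N, if the wrist force passes 120 N, or if a joint passes its speed limit or range.

## Robot

A 6-joint arm with a two-finger parallel gripper is mounted at the origin on a cart in front of the work surface, level with it; the furniture and walls round the work are solid. World frame = base frame: x ahead of the robot, y to its left, z up, the work surface at z = 0. Lengths are in m, angles in rad, forces in N, time in s.
With the tool pointing down it reaches from about 0.375 to 0.9 m from the base axis. Payload 3.1 kg.
Tool frame: the origin (TCP) lies midway between the tips of the shut fingers; the grasp point (between the pads) lies 19 mm behind it; z points along the fingers, y is the line along which they close (so a half turn about z gives the same grasp; the last joint's range is limited). The gripper opens to 87 mm and grips with 3 to 60 N. Pads are 19 mm wide; open, the fingers measure 117 mm over their backs; the gripper's body (75 mm by 190 mm) begins 51 mm behind the grasp point.
Start: joints at [1.006, 0.527, 1.433, -0, 1.181, -0.178], TCP at [0.235, 0.579, 0.192] pointing down, gripper open.
Joint ranges: [-3.08, 3.08], [-0.75, 2.2], [0.22, 2.44], [-1.43, 4.57], [0, 2.65], [-2.85, 2.85]. Speed limits (rad/s): [2.79, 2.79, 3.14, 3.14, 3.14, 3.14].

## Interface

Orientations are given as a unit quaternion [x, y, z, w].
In Python, from rig import robot gives the robot as it stands.
- The arm moves only by the shell command python3 -m jog 'ROWS' [FORCE]. ROWS is a JSON object of lists of equal length, an entry for each row: "dp": the shift along the tool's x, y, z in mm, a list of three; "delta_rot": the turn, a rotation vector about the tool's x, y, z in rad, a list of three; "gripper": the opening, from -1 (shut) to 1 (fully open). A call has 1 to 12 rows; each row is the pose to reach, as a shift and turn from the pose commanded when the call began, along the tool's axes at that moment; what a row does not reach only later rows make up. A row lasts 1/10 s, in which the tool goes at most 50 mm and 8.59 degrees, less where a joint would pass 70% of its speed; a pose out of reach is approached as far as the arm can. A call with a gripper value outside its range is refused whole. The fingers move at their own pace and stop on an object; FORCE is the grip in N (left out, the last holds). Time passes only in rows, so rows that repeat a pose let the fingers close. It gives the time, the measured TCP pose, the force, the opening and the grip force at its end, in the units of the state.
- robot.get_obs(): the state, without advancing time (a new reading comes with each control period).
- robot.camera(name): name is "scene" or "top" or "wrist"; returns the picture (480x640x3 uint8, red, green, blue); there is no depth.
- robot.camera_model(name): a dict with "fx", "fy", "cx", "cy" (pixels), "k1" (the pictures are not rectified: a ray, as slopes to the right and down, at radius r is drawn at 1 + k1 r^2 times it, then the intrinsics apply), "xyz" and "orientation" of the camera in the world; the wrist camera has in their place "T_tool_cam" (4x4, takes a point from camera to tool coordinates, whose origin is the TCP and whose axes are the flange's). Camera axes: x right, y down, z forward; pixel columns grow to the right and rows downward; lengths in m; the calibration is good to about 2 mm. A picture is of the moment at which its call begins: read the wrist's pose just before it. camera_model takes no time and is no camera call.
- robot.hand_in(): hands the job in; it is judged then, once.
Trained networks look in the newest picture that a camera, given by its name, has taken for a name from the list of things; names that differ only in an ending like _2 or _b are one class to them, and where a whole thing is asked for, a point or a joint stands for the part that bears it (a point fixed in the world has none). Each returns a list of dicts, best first, with "score" (0 to 1); they miss things now and then, are a little off and sometimes report something else, mostly with a low value. They report only what shows in the picture. A call takes as long as a camera call.
- robot.search_frame(name, camera): "rect" ([left, top, right, bottom] in pixels, round what is visible of it).
The state is a dict: "time": time; "q": joint angles; "joint_velocities": joint speeds; "joint_torque": joint torques, N m; "position": TCP position; "tool_rot": TCP orientation; "ft_force": force on the tool from outside, world axes, zero at the start; "moment": the same for the moment, N m; "grip_width": finger opening in m; "grip_force": force on a finger pad.
Only numpy, scipy, OpenCV 4.12 (cv2) and the standard library are available. Lean on these libraries where they do the work, as an engineer would, in place of code of your own. Each camera call takes 0.05 s, during which the arm holds its last target. There are 200 camera calls.

## Working session

There is one attempt and no reset: what is moved stays moved. The work goes in short steps, Python scripts to look and compute and a shell command to move; the robot and the scene stay as the last step left them, time stands still between calls to the robot, and variables do not carry over. Pictures are saved under pics/ and viewed, at most 10 in all, crops included, and the job is handed in when it is done.

```bash
ls; mkdir -p pics; python3 - <<'E'
from rig import robot
import cv2
for c in ["top","scene"]:
    im=robot.camera(c); cv2.imwrite(f"pics/{c}0.png",im[:,:,::-1])
    print(c,robot.camera_model(c))
    for n in ["rack","spare_a","stored_b","stop_a","tape_roll","cork_ring","wash_bottle"]:
        print(n,[(([round(v) for v in d["rect"]]),round(d["score"],2)) for d in robot.search_frame(n,c)])
print(robot.get_obs()); print(robot.camera_model("wrist"))
E
```

```text
pics
top {'fx': 555.5250103424761, 'fy': 555.5250103424761, 'cx': 317.7120677417771, 'cy': 240.0155734243184, 'k1': -0.007534796135927724, 'xyz': array([0.32703219, 0.27081317, 1.08064435]), 'orientation': array([ 0.71666246, -0.68934515,  0.07296094, -0.07664776])}
rack [([193, 178, 390, 320], 0.88)]
spare_a [([257, 327, 297, 362], 0.96), ([339, 281, 380, 320], 0.89)]
stored_b [([214, 260, 248, 293], 0.7), ([335, 201, 370, 238], 0.55)]
stop_a [([255, 231, 271, 250], 0.71), ([213, 249, 228, 263], 0.7), ([198, 179, 390, 317], 0.53), ([335, 192, 348, 205], 0.5), ([295, 211, 312, 228], 0.47)]
tape_roll [([151, 269, 189, 312], 0.95)]
cork_ring [([395, 197, 435, 233], 0.7), ([257, 327, 298, 362], 0.3), ([458, 192, 511, 242], 0.17)]
wash_bottle [([459, 194, 538, 242], 0.88)]
scene {'fx': 467.0600887537396, 'fy': 467.0600887537396, 'cx': 324.81962004981614, 'cy': 240.60873104370745, 'k1': -0.044303166733908037, 'xyz': array([-0.06997393,  1.00666366,  0.56304708]), 'orientation': array([-0.27755046,  0.81434871, -0.47883544,  0.17469556])}
rack [([247, 226, 341, 315], 0.64)]
spare_a [([346,
[... 737 characters left out ...]
57358e-01, 3.05504322e-05, 1.48673875e-05]), 'ft_force': array([-0.56996313,  0.10205754,  0.33991306]), 'moment': array([0.01241259, 0.03570628, 0.02064315]), 'grip_force': 0.0, 'grip_width': 0.0871618923043441}
{'fx': 377.73005327552943, 'fy': 377.73005327552943, 'cx': 320.0497269810213, 'cy': 242.15648904523715, 'k1': -0.05576242986454429, 'T_tool_cam': array([[ 1.98981367e-04, -9.55929229e-01, -2.93597123e-01,
         8.16724559e-02],
       [ 9.99999674e-01,  4.19945170e-04, -6.89572702e-04,
         1.33084006e-03],
       [ 7.82477394e-04, -2.93596890e-01,  9.55929001e-01,
        -1.93006766e-01],
       [ 0.00000000e+00,  0.00000000e+00,  0.00000000e+00,
         1.00000000e+00]])}
```

View pics/top0.png

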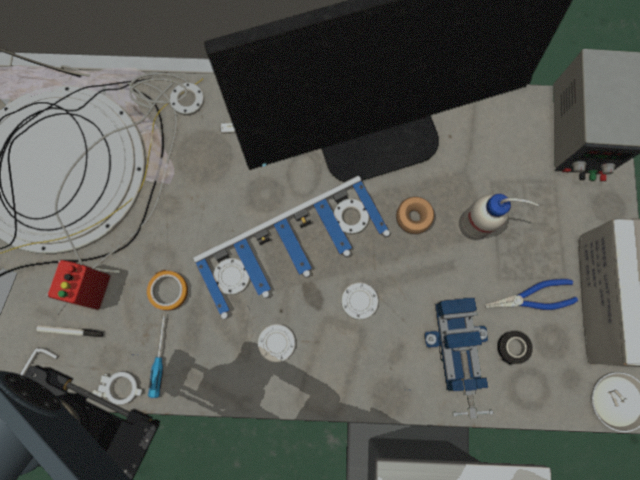

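View pics/scene0.png

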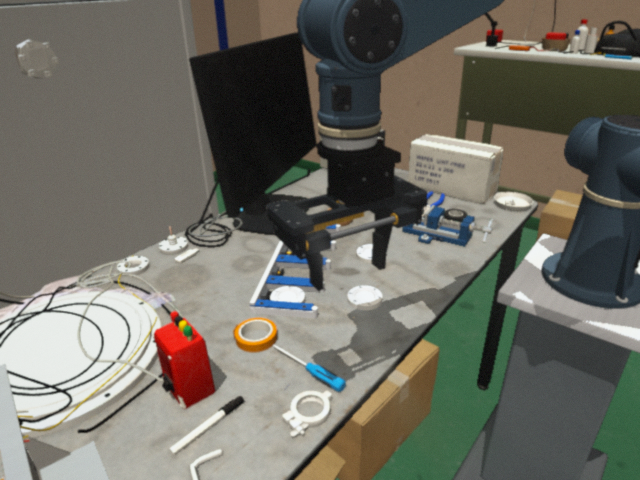

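The rack's bays 0 (flange at 231,275) and 3 (351,216) are full. Bays 1 and 2 are empty, with stops at 264,240 and 304,220. The spares lie at (277,343) and (360,300). Next I fit the rack by blue segmentation and measure the discs.

```bash
cat > h.py <<'E'
import numpy as np, cv2
from scipy.spatial.transform import Rotation as R
from rig import robot
def cam(name):
    m=robot.camera_model(name)
    if "xyz" in m: return m,R.from_quat(m["orientation"]).as_matrix(),np.array(m["xyz"])
    o=robot.get_obs(); T=np.eye(4); T[:3,:3]=R.from_quat(o["tool_rot"]).as_matrix(); T[:3,3]=o["position"]
    T=T@m["T_tool_cam"]; return m,T[:3,:3],T[:3,3]
def unproj(c,uv,z):
    m,Rm,t=c; uv=np.atleast_2d(uv).astype(float)
    d=np.c_[(uv[:,0]-m["cx"])/m["fx"],(uv[:,1]-m["cy"])/m["fy"]]; s=d.copy()
    for _ in range(10): s=d/(1+m["k1"]*(s**2).sum(1,keepdims=True))
    r=np.c_[s,np.ones(len(s))]@Rm.T
    return t+r*((z-t[2])/r[:,2])[:,None]
def proj(c,P):
    m,Rm,t=c; p=(np.atleast_2d(P)-t)@Rm; s=p[:,:2]/p[:,2:]; s=s*(1+m["k1"]*(s**2).sum(1,keepdims=True))
    return s*[m["fx"],m["fy"]]+[m["cx"],m["cy"]]
def rackpose(c,im,z=0.021,box=None):
    """fit rack (x,y,yaw) to blue mask by maximising overlap of projected lips"""
    hsv=cv2.cvtColor(im,cv2.COLOR_RGB2HSV); b=cv2.inRange(hsv,(100,110,50),(125,255,255))
    return b
E
python3 - <<'E'
from h import *
im=robot.camera("top"); c=cam("top")
for n,u in dict(nose0=(224,316),nose4=(387,234),rail0=(195,260),rail4=(360,180)).items(): print(n,unproj(c,u,.021).round(3))
for n,u in dict(sA=(277,343.5),sB=(360,300),st0=(231,275.5),st3=(351.5,216)).items(): print(n,unproj(c,u,.013).round(3))
for n,u in dict(tape=(169,290),cork=(415,215)).items(): print(n,unproj(c,u,.02).round(3))
print("stops",unproj(c,[(263,239),(304,219)],.018).round(3), "monitor",unproj(c,[(248,168),(530,87)],.1).round(3))
cr=cv2.resize(im[165:370,180:450],None,fx=2.9,fy=2.9,interpolation=cv2.INTER_CUBIC); cv2.imwrite("pics/crop.png",cr[:,:,::-1])
E
```

```text
nose0 [[0.401 0.453 0.021]]
nose4 [[0.572 0.146 0.021]]
rail0 [[0.506 0.517 0.021]]
rail4 [[0.681 0.201 0.021]]
sA [[0.354 0.35  0.013]]
sB [[0.442 0.195 0.013]]
st0 [[0.48  0.446 0.013]]
st3 [[0.608 0.216 0.013]]
tape [[0.446 0.562 0.02 ]]
cork [[0.613 0.091 0.02 ]]
stops [[0.553 0.388 0.018]
 [0.597 0.31  0.018]] monitor [[ 0.67   0.415  0.1  ]
 [ 0.854 -0.116  0.1  ]]
```

View pics/crop.png

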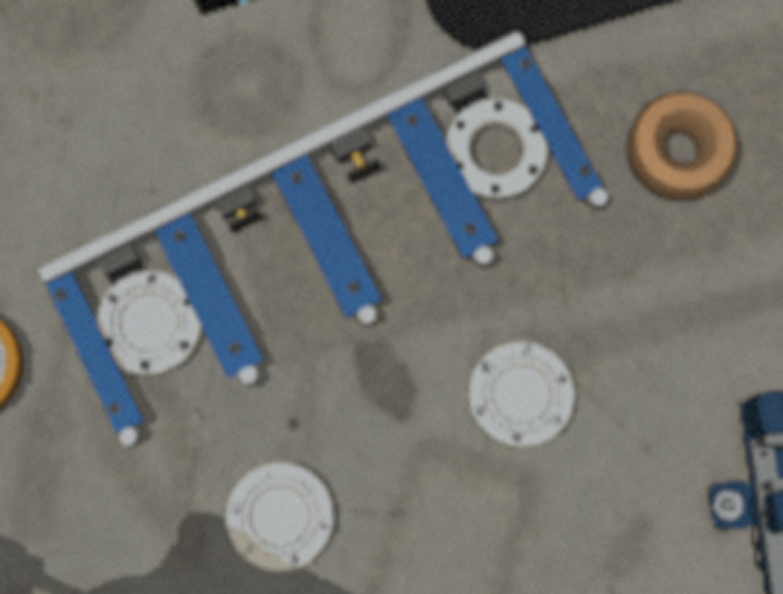

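The crop confirms it: noses at crop (128,436)…(599,197), bays 1 and 2 empty with their rubber pads visible, spares at crop (280,516) and (522,393). Now the rack fit.

```bash
python3 - <<'E'
from h import *
c=cam("top")
k=lambda a:np.array(a)/2.9+[180,165]
n=k([(128,436),(248,375),(367,314),(484,255),(599,197)])
for z in (.0165,.021):
    P=unproj(c,n,z)[:,:2]; sp=np.linalg.norm(P[0]-P[4]); 
    v=(P[0]-P[4])/sp; u=np.array([v[1],-v[0]]); O=P.mean(0)+.055*u
    print(z,"spacing",np.linalg.norm(np.diff(P,axis=0),axis=1).round(4),sp.round(4),"yaw",np.degrees(np.arctan2(u[1],u[0])).round(2),"O",O.round(4))
for nme,p,z in [("sA",(280,516),.013),("sB",(522,393),.013),("st0",(150,322),.013),("st3",(497,147),.013),("stops",(242,212),.013),("stops2",(360,165),.013),("rail0",(43,275),.026),("rail4",(521,40),.026)]:
    q=unproj(c,k([p]),z)[0,:2]; d=q-O; print(nme,q.round(4),"rack",(d@u).round(4),(d@v).round(4))
# monitor corner triangulation
def ray(c,uv): a=unproj(c,uv,0)[0]; return c[2],(a-c[2])/np.linalg.norm(a-c[2])
o1,d1=ray(c,(248,168)); o2,d2=ray(cam("scene"),(222,222))
A=np.c_[d1,-d2]; s=np.linalg.lstsq(A,o2-o1,rcond=None)[0]; print("mon",o1+s[0]*d1,o2+s[1]*d2)
o=robot.get_obs(); print(o["position"])
E
```

```text
0.0165 spacing [0.0878 0.0885 0.0881 0.088 ] 0.3524 yaw 29.41 O [0.5369 0.3269]
0.021 spacing [0.0874 0.0882 0.0877 0.0876] 0.3509 yaw 29.41 O [0.5362 0.3268]
sA [0.3547 0.351 ] rack -0.1462 0.1102
sB [0.441  0.1951] rack -0.1476 -0.0679
st0 [0.4788 0.4448] rack 0.0079 0.131
st3 [0.6086 0.2161] rack 0.0087 -0.132
stops [0.5564 0.3878] rack 0.0475 0.0433
stops2 [0.5923 0.3092] rack 0.0402 -0.0428
rail0 [0.5056 0.5161] rack 0.0663 0.1799
rail4 [0.6816 0.2023] rack 0.0655 -0.1798
mon [0.66905356 0.4146184  0.1018684 ] [0.68510492 0.4294946  0.10966301]
[0.23513746 0.57904601 0.19165629]
```

```bash
python3 -m jog '{"dp":[[-20,-17,5],[-55,-47,15],[-95,-80,25],[-135,-114,35],[-170,-144,40],[-190,-160,42],[-197,-166,42],[-197,-166,42],[-197,-166,42]],"delta_rot":[[0,0,0.08],[0,0,0.2],[0,0,0.33],[0,0,0.46],[0,0,0.58],[0,0,0.65],[0,0,0.672],[0,0,0.672],[0,0,0.672]],"gripper":[1,1,1,1,1,1,1,1,1]}' 8
python3 - <<'E'
from h import *
c=cam("wrist"); im=robot.camera("wrist"); cv2.imwrite("pics/w1.png",im[:,:,::-1])
o=robot.get_obs(); M=R.from_quat(o["tool_rot"]).as_matrix(); print(o["position"],M.round(4).tolist())
for n in ["spare_a","rack"]:
  for d in robot.search_frame(n,"wrist"):
    l,t,r,b=d["rect"]; print(n,[round(v) for v in d["rect"]],round(d["score"],2),unproj(c,((l+r)/2,(t+b)/2),.010).round(4))
yaw=np.radians(29.41);u=np.array([np.cos(yaw),np.sin(yaw)]);v=np.array([-u[1],u[0]]);O=np.array([.5366,.3268])
for i in range(5):
  q=O-.055*u+v*(.176-.088*i); print("nose",i,proj(c,[*q,.0165]).round(1))
E
```

```text
time: 1.75
position: [0.3552, 0.3521, 0.15]
tool_rot: [0.504, 0.864, 0.001, -0.0]
ft_force: [-0.3, -0.2, 0.6]
grip_width: 0.0874
grip_force: 0.0
[0.35497408 0.35235134 0.14994001] [[-0.4924, 0.8703, 0.0006], [0.8703, 0.4924, 0.0009], [0.0005, 0.001, -1.0]]
spare_a [285, 179, 362, 256] 0.81 [[0.3566 0.3571 0.01  ]]
rack [401, 137, 583, 404] 0.94 [[0.5227 0.3909 0.01  ]]
nose 0 [[426.4 148.6]]
nose 1 [[418.8 247.6]]
nose 2 [[411.5 332.7]]
nose 3 [[404.9 405.6]]
nose 4 [[398.8 467.9]]
```

View pics/w1.png

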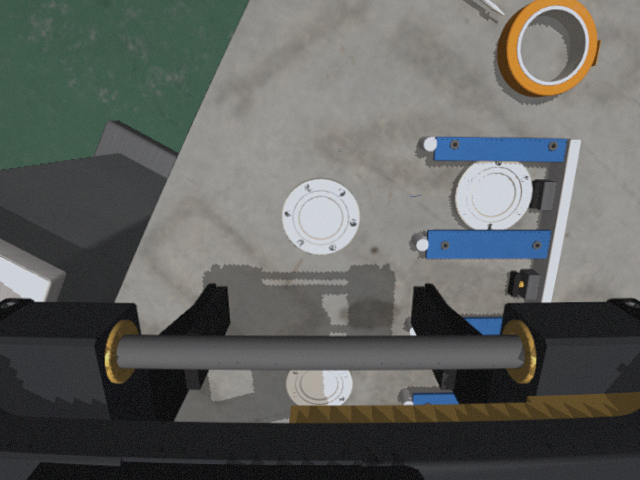

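The wrist view shows the spare at (320,217), nose 0 at (430,144) and nose 1 at (422,245). I compare the relative geometry from both cameras.

```bash
python3 - <<'E'
from h import *
c=cam("wrist")
P=unproj(c,[(430.5,144),(422,245)],.0165)[:,:2]; D=unproj(c,(320.5,216.5),.013)[0,:2]
yaw=np.radians(29.41);u=np.array([np.cos(yaw),np.sin(yaw)]);v=np.array([-u[1],u[0]])
d=P[0]-P[1]; print("spacing",np.linalg.norm(d),"yaw",np.degrees(np.arctan2(d[1],d[0]))-90)
mid=P.mean(0)-.088*v  # between noses 1,2
O=P.mean(0)-.132*v+.055*u; print("O",O,"disc",D,"rel",(D-O)@u,(D-O)@v)
for Dd in (D,np.array([.3547,.351])):
    r=Dd-robot.get_obs()["position"][:2]; print("disc in tool x(v),y(u)",r@v,r@u)
E
```

```text
spacing 0.08936362512124253 yaw 29.252133104341652
O [0.53690208 0.33132964] disc [0.35300799 0.35711672] rel -0.1475324179239471 0.1127661115078179
disc in tool x(v),y(u) 0.00493722972706398 0.0008810342152831027
disc in tool x(v),y(u) -0.0012220887910792807 -0.0006486561761823255
```

```bash
python3 -m jog '{"dp":[[2,0,30],[2,0,70],[2,0,110],[2,0,135],[2,0,144],[2,0,146],[2,0,146],[2,0,146],[2,0,146],[2,0,146],[2,0,146],[2,0,146]],"delta_rot":[[0,0,0],[0,0,0],[0,0,0],[0,0,0],[0,0,0],[0,0,0],[0,0,0],[0,0,0],[0,0,0],[0,0,0],[0,0,0],[0,0,0]],"gripper":[1,1,1,1,1,1,1,0.6,0.4,0.4,0.4,0.4]}' 8
```

```text
time: 3.1
position: [0.3544, 0.3529, 0.004]
tool_rot: [0.505, 0.863, 0.0, 0.0]
ft_force: [-1.2, 0.2, -0.7]
grip_width: 0.0622
grip_force: 0.0
```

```bash
python3 - <<'E'
from h import *
im=robot.camera("wrist"); o=robot.get_obs(); print(o["grip_width"],o["grip_force"],o["position"],o["ft_force"])
s=robot.camera("scene")
a=im[120:480,120:520]; b=cv2.resize(s[200:340,250:410],(411,360),interpolation=cv2.INTER_CUBIC)
cv2.imwrite("pics/w2.png",np.hstack([cv2.resize(a,(389,350)),cv2.resize(b,(400,350))])[:,:,::-1])
E
```

```text
0.06199909548650658 0.0 [0.35429991 0.35286156 0.00385387] [-1.43113565  0.41047747  1.11758482]
```

View pics/w2.png

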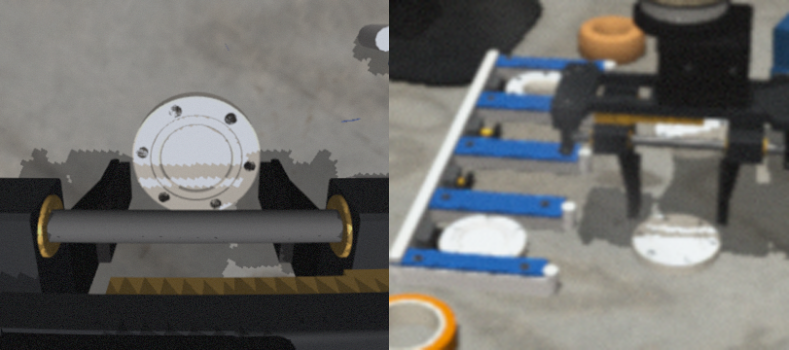

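The picture shows the disc lying off to the tool's +x side instead of between the pads, centre at wrist px about (322,277). I measure how far it moved.

```bash
python3 - <<'E'
from h import *
c=cam("wrist"); o=robot.get_obs(); M=R.from_quat(o["tool_rot"]).as_matrix()
D=unproj(c,(322.5,278),.013)[0]; print("disc",D,"in tool",(D-o["position"])@M)
im=robot.camera("top"); ct=cam("top")
for d in robot.search_frame("spare_a","top"):
    l,t,r,b=d["rect"]; print([round(x) for x in d["rect"]],round(d["score"],2),unproj(ct,((l+r)/2,(t+b)/2),.013).round(4))
# where do fingertip points appear in wrist camera
for y in (-.031,.031):
    for x in (-.0095,.0095): print(x,y,proj(c,o["position"]+M@[x,y,-.002]))
cv2.imwrite("pics/t2.png",cv2.resize(im[280:400,200:340],None,fx=4,fy=4)[:,:,::-1])
E
```

```text
disc [0.35276859 0.35901907 0.013     ] in tool [ 0.00611952  0.00171593 -0.00925072]
[341, 284, 380, 318] 0.83 [[0.4402 0.1946 0.013 ]]
-0.0095 -0.031 [[263.53454604 298.95711198]]
0.0095 -0.031 [[261.93854096 266.98916035]]
-0.0095 0.031 [[375.01582821 298.99074791]]
0.0095 0.031 [[376.58217316 267.02034482]]
```

View pics/t2.png

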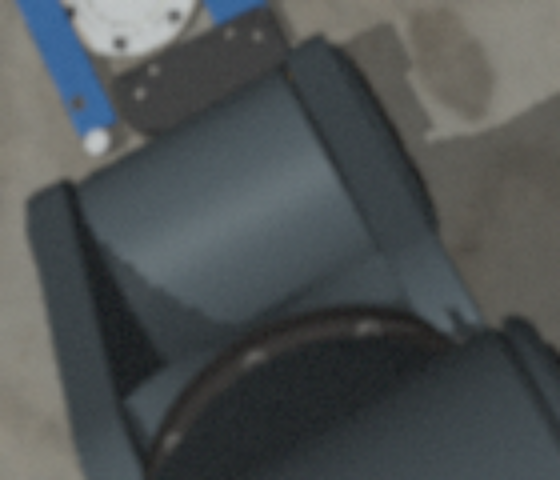

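The model puts the disc still close to the pads, so the reading looks ambiguous. I close further and watch the force.

```bash
python3 -m jog '{"dp":[[0,0,0],[0,0,0],[0,0,0]],"delta_rot":[[0,0,0],[0,0,0],[0,0,0]],"gripper":[0.35,0.35,0.35]}' 8
python3 - <<'E'
from h import *
im=robot.camera("wrist"); o=robot.get_obs(); print(o["grip_width"],o["grip_force"],o["position"],o["ft_force"])
cv2.imwrite("pics/w3.png",cv2.resize(im[180:400,180:460],None,fx=2.7,fy=2.7,interpolation=cv2.INTER_CUBIC)[:,:,::-1])
E
```

```text
time: 3.6
position: [0.3542, 0.3529, 0.0036]
tool_rot: [0.505, 0.863, -0.0, -0.0]
ft_force: [0.1, -0.6, 0.0]
grip_width: 0.0587
grip_force: 0.0
0.058706311073761286 0.0 [0.35420615 0.35285546 0.00361065] [ 0.35144143 -0.50689636 -0.41882543]
```

View pics/w3.png

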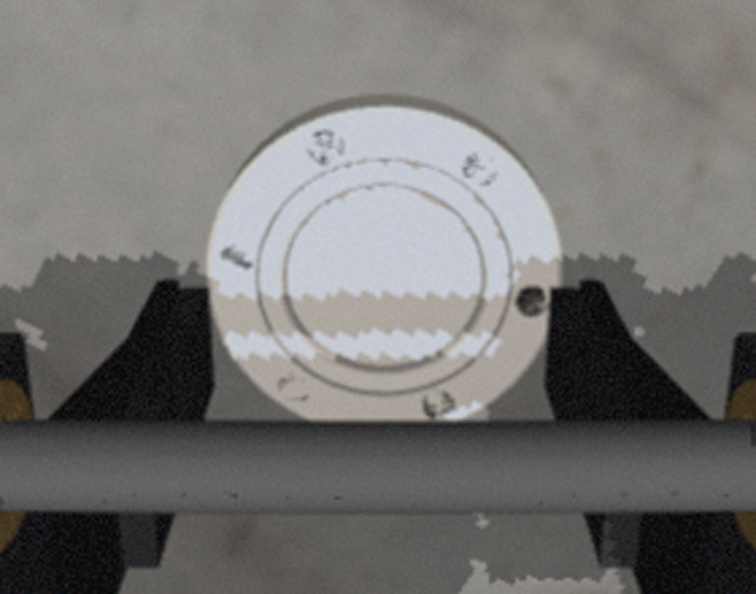

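The fingertips (crop y≈285) bear on the near side of the disc (centre crop 384,272) and would squeeze it out. I open, shift about 14 mm along tool +x and grip again.

```bash
python3 -m jog '{"dp":[[0,0,0],[0,0,0],[0,0,0],[0,0,0],[7,0,0],[14,0,0],[14,0,0],[14,0,0],[14,0,0],[14,0,0],[14,0,0],[14,0,0]],"delta_rot":[[0,0,0],[0,0,0],[0,0,0],[0,0,0],[0,0,0],[0,0,0],[0,0,0],[0,0,0],[0,0,0],[0,0,0],[0,0,0],[0,0,0]],"gripper":[1,1,1,1,1,1,1,0.5,0.5,0.5,0.5,0.5]}' 8
python3 - <<'E'
from h import *
im=robot.camera("wrist"); o=robot.get_obs(); print(o["grip_width"],o["grip_force"],o["position"],o["ft_force"])
cv2.imwrite("pics/w4.png",cv2.resize(im[180:400,180:460],None,fx=2.7,fy=2.7,interpolation=cv2.INTER_CUBIC)[:,:,::-1])
E
```

```text
time: 4.85
position: [0.3474, 0.365, 0.0036]
tool_rot: [0.505, 0.863, -0.0, -0.0]
ft_force: [0.1, 0.1, 0.1]
grip_width: 0.0663
grip_force: 0.0
0.06620723252016755 0.0 [0.34741483 0.36496692 0.00366054] [0.17231644 0.07135064 0.4107188 ]
```

View pics/w4.png

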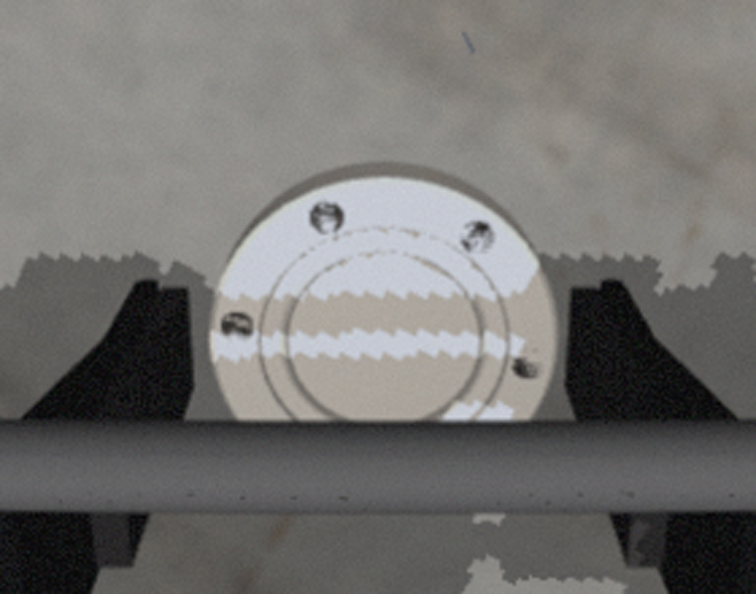

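The apparent finger scale puts the tips about 29 mm behind the nominal TCP, so they retract when open. They are still above the disc and never touched it. I centre back by −11 mm, open, and descend in steps while watching the force.

```bash
python3 -m jog '{"dp":[[-5,0,0],[-11,0,0],[-11,0,0],[-11,0,5],[-11,0,10],[-11,0,14],[-11,0,16],[-11,0,16],[-11,0,16]],"delta_rot":[[0,0,0],[0,0,0],[0,0,0],[0,0,0],[0,0,0],[0,0,0],[0,0,0],[0,0,0],[0,0,0]],"gripper":[1,1,1,1,1,1,1,1,1]}' 8; python3 -m jog '{"dp":[[0,0,1],[0,0,2],[0,0,3],[0,0,4],[0,0,4]],"delta_rot":[[0,0,0],[0,0,0],[0,0,0],[0,0,0],[0,0,0]],"gripper":[1,1,1,1,1]}'
```

```text
time: 5.8
position: [0.3527, 0.3555, -0.0125]
tool_rot: [0.504, 0.863, -0.0, -0.0]
ft_force: [-0.3, -0.2, -0.3]
grip_width: 0.0866
grip_force: 0.0
time: 6.3
position: [0.3527, 0.3554, -0.0164]
tool_rot: [0.505, 0.863, -0.0, -0.0]
ft_force: [-0.5, 0.1, -0.2]
grip_width: 0.087
grip_force: 0.0
```

```bash
python3 -m jog '{"dp":[[0,0,1],[0,0,2],[0,0,2]],"delta_rot":[[0,0,0],[0,0,0],[0,0,0]],"gripper":[1,1,1]}'
```

```text
time: 6.6
position: [0.3527, 0.3554, -0.0185]
tool_rot: [0.505, 0.863, -0.0, -0.0]
ft_force: [0.1, 0.4, 0.6]
grip_width: 0.0871
grip_force: 0.0
```

No contact yet, as expected. A little lower, then grip.

```bash
python3 -m jog '{"dp":[[0,0,1.5],[0,0,3],[0,0,4],[0,0,4],[0,0,4],[0,0,4],[0,0,4],[0,0,4],[0,0,4]],"delta_rot":[[0,0,0],[0,0,0],[0,0,0],[0,0,0],[0,0,0],[0,0,0],[0,0,0],[0,0,0],[0,0,0]],"gripper":[1,1,1,1,0.5,0.5,0.5,0.5,0.5]}' 8
python3 - <<'E'
from h import *
im=robot.camera("wrist"); o=robot.get_obs(); print(o["grip_width"],o["grip_force"],o["position"],o["ft_force"])
cv2.imwrite("pics/w5.png",cv2.resize(im[180:400,180:460],None,fx=2.7,fy=2.7,interpolation=cv2.INTER_CUBIC)[:,:,::-1])
E
```

```text
time: 7.5
position: [0.3531, 0.3557, -0.0223]
tool_rot: [0.505, 0.863, 0.0, 0.0]
ft_force: [0.1, 0.9, -0.5]
grip_width: 0.0695
grip_force: 8.0
0.06931024996756763 8.000047355890274 [ 0.35309793  0.35570246 -0.02229184] [ 0.92159821  0.99608721 -0.31989501]
```

Gripped at 69.5 mm with 8 N. Next is the lateral move in line with bay 1 (−66.5 mm along tool x), then forward to just before the noses.

```bash
python3 -m jog '{"dp":[[-10,0,-0.5],[-25,0,-0.5],[-42,0,-0.5],[-57,5,-0.5],[-66.5,12,-0.5],[-66.5,25,-0.5],[-66.5,38,-0.5],[-66.5,40,-0.5],[-66.5,40,-0.5],[-66.5,40,-0.5]],"delta_rot":[[0,0,0],[0,0,0],[0,0,0],[0,0,0],[0,0,0],[0,0,0],[0,0,0],[0,0,0],[0,0,0],[0,0,0]],"gripper":[0.5,0.5,0.5,0.5,0.5,0.5,0.5,0.5,0.5,0.5]}' 8
python3 - <<'E'
from h import *
c=cam("wrist"); im=robot.camera("wrist"); o=robot.get_obs(); print(o["grip_width"],o["grip_force"],o["position"],o["ft_force"])
cv2.imwrite("pics/w6.png",im[:,:,::-1])
E
```

```text
time: 8.55
position: [0.419, 0.3166, -0.0222]
tool_rot: [0.504, 0.863, -0.001, -0.001]
ft_force: [-0.3, 0.4, -3.7]
grip_width: 0.0697
grip_force: 8.0
0.06945887354257642 7.999791651964188 [ 0.41889864  0.31657856 -0.02211565] [-0.55649491  0.15350533 -4.31578132]
```

View pics/w6.png

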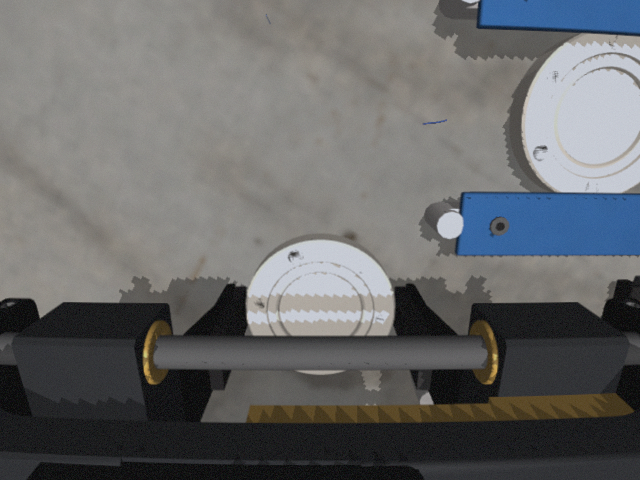

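The disc is gripped at about (321,306), with nose 1 at (450,225). I check the lateral offset.

```bash
python3 - <<'E'
from h import *
c=cam("wrist"); o=robot.get_obs(); M=R.from_quat(o["tool_rot"]).as_matrix()
D=unproj(c,[(321,306),(321,238.5),(321,373.5),(247,306),(395,306)],.013); t=(D-o["position"])@M; print(t[:,:2].round(4))
for z in (.0165,.021):
    N=unproj(c,(450,225),z); print(z,((N-o["position"])@M-t[0]).round(4))
E
```

```text
[[ 0.0029  0.0009]
 [ 0.0354  0.0008]
 [-0.0341  0.0009]
 [ 0.0028 -0.0334]
 [ 0.0029  0.0351]]
0.0165 [[ 0.0396  0.0547 -0.0036]]
0.021 [[ 0.0408  0.0531 -0.0081]]
```

```bash
python3 -m jog '{"dp":[[-1,8,0],[-1,20,0],[-1,32,0],[-1,42,0],[-1,50,0],[-1,56,0],[-1,60,0],[-1,60,0]],"delta_rot":[[0,0,0],[0,0,0],[0,0,0],[0,0,0],[0,0,0],[0,0,0],[0,0,0],[0,0,0]],"gripper":[0.5,0.5,0.5,0.5,0.5,0.5,0.5,0.5]}' 8
```

```text
time: 9.4
position: [0.4734, 0.346, -0.0219]
tool_rot: [0.505, 0.863, 0.0, 0.0]
ft_force: [-0.3, -0.6, -3.8]
grip_width: 0.0698
grip_force: 8.0
```

```bash
python3 -m jog '{"dp":[[0,5,0],[0,11,0],[0,16,0],[0,20,0],[0,22,0],[0,22,0.5],[0,22,0.5]],"delta_rot":[[0,0,0],[0,0,0],[0,0,0],[0,0,0],[0,0,0],[0,0,0],[0,0,0]],"gripper":[0.5,0.5,0.5,0.5,0.5,0.5,0.5]}' 8
python3 - <<'E'
from h import *
im=robot.camera("wrist"); o=robot.get_obs(); print(o["position"],o["ft_force"])
cv2.imwrite("pics/w7.png",im[:,:,::-1])
E
```

```text
time: 10.1
position: [0.4924, 0.3567, -0.0222]
tool_rot: [0.505, 0.863, 0.0, 0.0]
ft_force: [0.7, 0.5, -2.3]
grip_width: 0.0697
grip_force: 8.0
[ 0.49227566  0.35655376 -0.0222171 ] [-0.79506132 -0.58448076 -2.7448035 ]
```

View pics/w7.png

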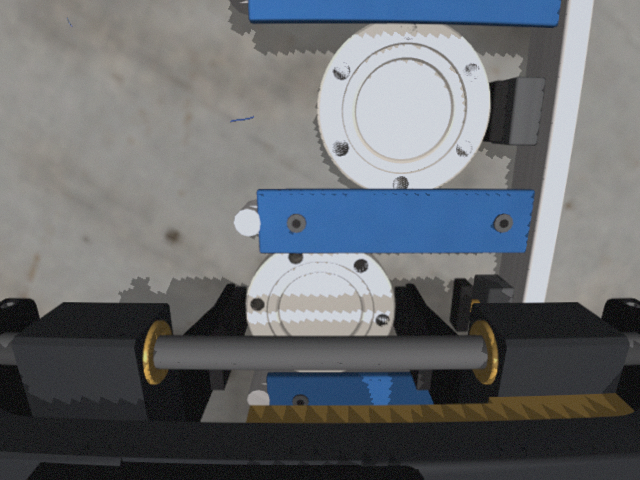

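The disc sits in bay 1, between the rails and under the lips, well short of the stop. I release, lift, back off and shut the fingers.

```bash
python3 -m jog '{"dp":[[0,0,0],[0,0,0],[0,0,0],[0,0,0],[0,0,-15],[0,0,-40],[0,0,-60],[0,-15,-70],[0,-40,-70],[0,-60,-70],[0,-60,-70],[0,-60,-70]],"delta_rot":[[0,0,0],[0,0,0],[0,0,0],[0,0,0],[0,0,0],[0,0,0],[0,0,0],[0,0,0],[0,0,0],[0,0,0],[0,0,0],[0,0,0]],"gripper":[1,1,1,1,1,1,1,0,-1,-1,-1,-1]}' 8
python3 -m jog '{"dp":[[0,0,0],[0,0,0],[0,0,0],[0,0,0],[0,0,10],[0,0,25],[0,0,36],[0,0,41],[0,0,41],[0,0,41]],"delta_rot":[[0,0,0],[0,0,0],[0,0,0],[0,0,0],[0,0,0],[0,0,0],[0,0,0],[0,0,0],[0,0,0],[0,0,0]],"gripper":[-1,-1,-1,-1,-1,-1,-1,-1,-1,-1]}' 8
```

```text
time: 11.35
position: [0.441, 0.3276, 0.0487]
tool_rot: [0.505, 0.863, 0.001, 0.001]
ft_force: [0.3, -0.4, 0.0]
grip_width: 0.0546
grip_force: 0.0
time: 12.35
position: [0.44, 0.3272, 0.0066]
tool_rot: [0.505, 0.863, -0.0, -0.0]
ft_force: [-0.1, 0.1, -0.6]
grip_width: 0.0007
grip_force: 0.0
```

```bash
python3 -m jog '{"dp":[[0,4,0],[0,9,0],[0,13,0],[0,17,0],[0,21,0],[0,25,0],[0,29,0],[0,33,0],[0,36,0],[0,38,0],[0,38,0]],"delta_rot":[[0,0,0],[0,0,0],[0,0,0],[0,0,0],[0,0,0],[0,0,0],[0,0,0],[0,0,0],[0,0,0],[0,0,0],[0,0,0]],"gripper":[-1,-1,-1,-1,-1,-1,-1,-1,-1,-1,-1]}' 8
python3 -m jog '{"dp":[[0,1,0],[0,2,0],[0,2,0]],"delta_rot":[[0,0,0],[0,0,0],[0,0,0]],"gripper":[-1,-1,-1]}'
```

```text
time: 13.45
position: [0.4733, 0.3459, 0.0066]
tool_rot: [0.505, 0.863, 0.0, 0.0]
ft_force: [-0.4, 0.1, -0.1]
grip_width: 0.0004
grip_force: 0.0
time: 13.75
position: [0.4748, 0.3468, 0.0067]
tool_rot: [0.505, 0.863, 0.0, 0.0]
ft_force: [-0.6, -0.2, 0.1]
grip_width: 0.0005
grip_force: 0.0
```

```bash
python3 -m jog '{"dp":[[0,1,0],[0,2,0],[0,2,0]],"delta_rot":[[0,0,0],[0,0,0],[0,0,0]],"gripper":[-1,-1,-1]}'
```

```text
time: 14.05
position: [0.4767, 0.3478, 0.0067]
tool_rot: [0.505, 0.863, 0.0, 0.0]
ft_force: [-0.6, 0.3, -0.3]
grip_width: 0.0002
grip_force: 0.0
```

```bash
python3 - <<'E'
from h import *
c=cam("wrist"); im=robot.camera("wrist"); o=robot.get_obs(); M=R.from_quat(o["tool_rot"]).as_matrix()
for n in ["spare_a","stored_a"]:
  for d in robot.search_frame(n,"wrist"):
    l,t,r,b=d["rect"]; E=unproj(c,[(l,(t+b)/2),(r,(t+b)/2)],.013); e=(E-o["position"])@M
    print(n,[round(x) for x in d["rect"]],round(d["score"],2),e[:,:2].round(4).tolist())
E
```

```text
spare_a [292, 236, 420, 334] 0.98 [[0.0008, -0.0145], [0.0008, 0.0546]]
spare_a [120, 387, 171, 404] 0.61 [[-0.0729, -0.1209], [-0.072, -0.0894]]
stored_a [354, 44, 503, 181] 0.64 [[0.0888, 0.0163], [0.0896, 0.0876]]
```

```bash
python3 -m jog '{"dp":[[0,1,0],[0,2,0],[0,3,0],[0,3,0]],"delta_rot":[[0,0,0],[0,0,0],[0,0,0],[0,0,0]],"gripper":[-1,-1,-1,-1]}'
```

```text
time: 14.6
position: [0.4794, 0.3493, 0.0067]
tool_rot: [0.505, 0.863, 0.0, 0.0]
ft_force: [-0.5, 0.3, -0.9]
grip_width: 0.0002
grip_force: 0.0
```

The disc is still at rack x≈−22 mm, so the shut tips slid above it. I back off, then lower until the table is felt.

```bash
python3 -m jog '{"dp":[[0,-10,0],[0,-28,0],[0,-40,0],[0,-45,0],[0,-45,0],[0,-45,3],[0,-45,6],[0,-45,8],[0,-45,8]],"delta_rot":[[0,0,0],[0,0,0],[0,0,0],[0,0,0],[0,0,0],[0,0,0],[0,0,0],[0,0,0],[0,0,0]],"gripper":[-1,-1,-1,-1,-1,-1,-1,-1,-1]}'
python3 - <<'E'
from h import *
c=cam("wrist"); im=robot.camera("wrist"); o=robot.get_obs(); M=R.from_quat(o["tool_rot"]).as_matrix()
# finger silhouette: dark pixels in the middle, above the rod
g=im.max(2); 
for r in range(250,345,6):
    x=np.where(g[r,250:400]<45)[0]; print(r,(x.min()+250,x.max()+250,len(x)) if len(x) else None)
for z in (-.03,-.02,-.01,0): print(z,proj(c,o["position"]+M@[.0095,0,z]).round(0),proj(c,o["position"]+M@[.0095,.015,z]).round(0))
E
```

```text
time: 15.5
position: [0.44, 0.3271, -0.0019]
tool_rot: [0.505, 0.863, -0.0, -0.0]
ft_force: [0.2, 0.1, -0.3]
grip_width: 0.0005
grip_force: 0.0
250 None
256 None
262 None
268 None
274 None
280 None
286 (np.int64(301), np.int64(339), 17)
292 (np.int64(300), np.int64(340), 39)
298 (np.int64(299), np.int64(340), 40)
304 (np.int64(250), np.int64(399), 128)
310 (np.int64(250), np.int64(399), 147)
316 (np.int64(250), np.int64(399), 148)
322 (np.int64(250), np.int64(399), 141)
328 (np.int64(250), np.int64(399), 136)
334 (np.int64(250), np.int64(399), 134)
340 (np.int64(250), np.int64(399), 100)
-0.03 [[319. 288.]] [[351. 288.]]
-0.02 [[319. 280.]] [[350. 280.]]
-0.01 [[319. 273.]] [[348. 273.]]
0 [[319. 266.]] [[347. 266.]]
```

Tips really end about 28 mm behind the nominal TCP. At TCP z=−22 there was no table contact, so I go to −21 and push there.

```bash
python3 -m jog '{"dp":[[0,0,6],[0,0,12],[0,0,16],[0,0,18],[0,0,19],[0,0,19]],"delta_rot":[[0,0,0],[0,0,0],[0,0,0],[0,0,0],[0,0,0],[0,0,0]],"gripper":[-1,-1,-1,-1,-1,-1]}'
python3 -m jog '{"dp":[[0,5,0],[0,10,0],[0,15,0],[0,20,0],[0,24,0],[0,24,0]],"delta_rot":[[0,0,0],[0,0,0],[0,0,0],[0,0,0],[0,0,0],[0,0,0]],"gripper":[-1,-1,-1,-1,-1,-1]}'
python3 - <<'E'
from h import *
c=cam("wrist"); im=robot.camera("wrist"); o=robot.get_obs(); M=R.from_quat(o["tool_rot"]).as_matrix(); print(o["ft_force"])
for n in ["spare_a","stop_a"]:
  for d in robot.search_frame(n,"wrist"):
    l,t,r,b=d["rect"]; E=unproj(c,[(l,(t+b)/2),(r,(t+b)/2)],.013); e=(E-o["position"])@M
    print(n,[round(x) for x in d["rect"]],round(d["score"],2),e[:,:2].round(4).tolist())
E
```

```text
time: 16.15
position: [0.4398, 0.3271, -0.0205]
tool_rot: [0.505, 0.863, -0.0, -0.0]
ft_force: [-0.5, 0.5, -0.6]
grip_width: 0.0011
grip_force: 0.0
time: 16.75
position: [0.461, 0.339, -0.0204]
tool_rot: [0.505, 0.863, -0.0, -0.0]
ft_force: [-1.3, -0.5, 0.5]
grip_width: 0.0005
grip_force: 0.7
[-1.3376698  -0.85762567  0.79960974]
spare_a [342, 252, 489, 333] 0.6 [[0.0091, 0.0107], [0.0088, 0.0791]]
stop_a [514, 273, 589, 336] 0.87 [[0.0023, 0.0924], [0.0019, 0.1301]]
stop_a [564, 82, 631, 150] 0.59 [[0.0878, 0.1012], [0.0887, 0.1308]]
stop_a [516, 416, 534, 418] 0.51 [[-0.064, 0.1047], [-0.0644, 0.1149]]
```

Contact is made (1.5 N drag); about 13 mm to the pad. I push gently.

```bash
python3 -m jog '{"dp":[[0,2,0],[0,4,0],[0,6,0],[0,8,0],[0,9,0],[0,10,0],[0,10,0]],"delta_rot":[[0,0,0],[0,0,0],[0,0,0],[0,0,0],[0,0,0],[0,0,0],[0,0,0]],"gripper":[-1,-1,-1,-1,-1,-1,-1]}'
python3 -m jog '{"dp":[[0,1,0],[0,2,0],[0,2,0]],"delta_rot":[[0,0,0],[0,0,0],[0,0,0]],"gripper":[-1,-1,-1]}'
```

```text
time: 17.6
position: [0.4697, 0.3439, -0.0204]
tool_rot: [0.505, 0.863, 0.0, 0.0]
ft_force: [-1.7, -0.5, 0.6]
grip_width: 0.0006
grip_force: 0.9
time: 17.9
position: [0.4715, 0.3449, -0.0204]
tool_rot: [0.505, 0.863, 0.0, 0.0]
ft_force: [-0.5, -1.0, 0.6]
grip_width: 0.0004
grip_force: 1.0
```

```bash
python3 -m jog '{"dp":[[0,1,0],[0,2,0],[0,2,0]],"delta_rot":[[0,0,0],[0,0,0],[0,0,0]],"gripper":[-1,-1,-1]}'
```

```text
time: 18.2
position: [0.4733, 0.3459, -0.0203]
tool_rot: [0.505, 0.863, 0.0, 0.0]
ft_force: [-1.9, -0.9, 1.0]
grip_width: 0.0008
grip_force: 0.9
```

```bash
python3 -m jog '{"dp":[[0,1,0],[0,2,0],[0,2,0]],"delta_rot":[[0,0,0],[0,0,0],[0,0,0]],"gripper":[-1,-1,-1]}'
```

```text
time: 18.5
position: [0.4751, 0.3469, -0.0203]
tool_rot: [0.505, 0.863, 0.0, 0.0]
ft_force: [-1.7, -0.8, 1.4]
grip_width: 0.0005
grip_force: 0.9
```

```bash
python3 -m jog '{"dp":[[0,1,0],[0,2,0],[0,3,0],[0,3,0]],"delta_rot":[[0,0,0],[0,0,0],[0,0,0],[0,0,0]],"gripper":[-1,-1,-1,-1]}'
```

```text
time: 18.9
position: [0.4777, 0.3484, -0.0203]
tool_rot: [0.505, 0.863, 0.0, 0.0]
ft_force: [-1.8, -0.7, 0.9]
grip_width: 0.0004
grip_force: 0.9
```

```bash
python3 -m jog '{"dp":[[0,1,0],[0,2,0],[0,2,0]],"delta_rot":[[0,0,0],[0,0,0],[0,0,0]],"gripper":[-1,-1,-1]}'
```

```text
time: 19.2
position: [0.4794, 0.3493, -0.0203]
tool_rot: [0.505, 0.863, 0.0, 0.0]
ft_force: [-1.9, -0.9, 0.2]
grip_width: 0.0005
grip_force: 0.9
```

```bash
python3 -m jog '{"dp":[[0,1,0],[0,2,0],[0,2,0]],"delta_rot":[[0,0,0],[0,0,0],[0,0,0]],"gripper":[-1,-1,-1]}'
```

```text
time: 19.5
position: [0.4802, 0.3498, -0.0204]
tool_rot: [0.505, 0.863, -0.001, -0.0]
ft_force: [-3.5, -1.4, 2.0]
grip_width: 0.0004
grip_force: 1.8
```

Stop felt (force rising, arm lagging). I press a bit more and hold.

```bash
python3 -m jog '{"dp":[[0,1,0],[0,2,0],[0,2,0],[0,2,0]],"delta_rot":[[0,0,0],[0,0,0],[0,0,0],[0,0,0]],"gripper":[-1,-1,-1,-1]}'
```

```text
time: 19.9
position: [0.4803, 0.3499, -0.0205]
tool_rot: [0.504, 0.863, -0.002, -0.001]
ft_force: [-5.4, -3.3, 3.9]
grip_width: 0.0003
grip_force: 3.3
```

```bash
python3 -m jog '{"dp":[[0,1,0],[0,2,0],[0,2,0],[0,2,0]],"delta_rot":[[0,0,0],[0,0,0],[0,0,0],[0,0,0]],"gripper":[-1,-1,-1,-1]}'
```

```text
time: 20.3
position: [0.4802, 0.35, -0.0206]
tool_rot: [0.504, 0.863, -0.004, -0.002]
ft_force: [-7.1, -5.1, 6.3]
grip_width: 0.0007
grip_force: 4.6
```

Pressed with about 8.7 N at rest. I retreat, open, and measure spare B with the wrist and top cameras.

```bash
python3 -m jog '{"dp":[[0,-5,0],[0,-15,0],[0,-25,-10],[0,-40,-40],[-10,-60,-70],[-35,-75,-100],[-65,-90,-120],[-92,-102,-130],[-110,-102,-130],[-110,-102,-130],[-110,-102,-130]],"delta_rot":[[0,0,0],[0,0,0],[0,0,0],[0,0,0],[0,0,0],[0,0,0],[0,0,0],[0,0,0],[0,0,0],[0,0,0],[0,0,0]],"gripper":[-1,-1,-1,-1,0,1,1,1,1,1,1]}'
python3 - <<'E'
from h import *
c=cam("wrist"); im=robot.camera("wrist"); o=robot.get_obs(); M=R.from_quat(o["tool_rot"]).as_matrix(); print(o["position"],o["grip_width"])
for d in robot.search_frame("spare_a","wrist"):
    l,t,r,b=d["rect"]; E=unproj(c,[(l,(t+b)/2),(r,(t+b)/2),((l+r)/2,t),((l+r)/2,b)],.013); e=(E-o["position"])@M
    print([round(x) for x in d["rect"]],round(d["score"],2),e[:,:2].round(4).tolist(), E[:,:2].mean(0).round(4))
im=robot.camera("top"); ct=cam("top")
yaw=np.radians(29.41);u=np.array([np.cos(yaw),np.sin(yaw)]);v=np.array([-u[1],u[0]]);O=np.array([.5366,.3268])
for n in ("spare_a","stored_b"):
  for d in robot.search_frame(n,"top"):
    l,t,r,b=d["rect"]; q=unproj(ct,((l+r)/2,(t+b)/2),.013)[0]; w=q[:2]-O; print("top",n,[round(x) for x in d["rect"]],round(d["score"],2),q.round(4),"rack",(w@u).round(4),(w@v).round(4))
E
```

```text
time: 21.4
position: [0.4498, 0.2063, 0.1102]
tool_rot: [0.505, 0.863, 0.001, 0.0]
ft_force: [-0.4, 0.3, 0.9]
grip_width: 0.0486
grip_force: 0.0
[0.4493155  0.20663683 0.10990787] 0.052636082274866894
[262, 191, 347, 276] 0.93 [[-0.0006, -0.0461], [-0.0007, 0.022], [0.0335, -0.0116], [-0.0373, -0.0125]] [0.4395 0.1997]
[460, 38, 559, 132] 0.93 [[0.1111, 0.1025], [0.1129, 0.1766], [0.1435, 0.1354], [0.0786, 0.1433]] [0.5162 0.3723]
top spare_a [256, 241, 290, 277] 0.87 [0.5157 0.3664 0.013 ] rack 0.0012 0.0447
top spare_a [195, 176, 378, 319] 0.36 [0.5387 0.3416 0.013 ] rack 0.0091 0.0118
top stored_b [334, 201, 370, 224] 0.93 [0.6149 0.2149 0.013 ] rack 0.0132 -0.1359
top stored_b [213, 260, 249, 292] 0.63 [0.4787 0.4467 0.013 ] rack 0.0084 0.1329
```

Spare A lies home at rack (1, 45) mm. Spare B is at tool (−1, −12) mm. Descend and grip.

```bash
python3 -m jog '{"dp":[[-1,-6,0],[-1,-12,0],[-1,-12,20],[-1,-12,45],[-1,-12,70],[-1,-12,90],[-1,-12,110],[-1,-12,125],[-1,-12,130],[-1,-12,132],[-1,-12,132]],"delta_rot":[[0,0,0],[0,0,0],[0,0,0],[0,0,0],[0,0,0],[0,0,0],[0,0,0],[0,0,0],[0,0,0],[0,0,0],[0,0,0]],"gripper":[1,1,1,1,1,1,1,1,1,1,1]}'
python3 -m jog '{"dp":[[0,0,0],[0,0,0],[0,0,0],[0,0,0],[0,0,0]],"delta_rot":[[0,0,0],[0,0,0],[0,0,0],[0,0,0],[0,0,0]],"gripper":[0.5,0.5,0.5,0.5,0.5]}' 8
```

```text
time: 22.75
position: [0.4395, 0.1995, -0.0221]
tool_rot: [0.505, 0.863, 0.0, 0.0]
ft_force: [-0.0, 0.2, 0.6]
grip_width: 0.0868
grip_force: 0.0
time: 23.25
position: [0.4399, 0.1996, -0.0219]
tool_rot: [0.505, 0.863, 0.0, 0.0]
ft_force: [-0.2, -0.1, 3.7]
grip_width: 0.0688
grip_force: 8.0
```

```bash
python3 -m jog '{"dp":[[5,0,-0.5],[12,5,-0.5],[19,14,-0.5],[24,25,-0.5],[24,33,-0.5],[24,38,-0.5],[24,38,-0.5],[24,38,-0.5]],"delta_rot":[[0,0,0],[0,0,0],[0,0,0],[0,0,0],[0,0,0],[0,0,0],[0,0,0],[0,0,0]],"gripper":[0.5,0.5,0.5,0.5,0.5,0.5,0.5,0.5]}' 8
python3 - <<'E'
from h import *
im=robot.camera("wrist"); o=robot.get_obs(); print(o["position"],o["grip_width"])
def rails(im):
    b=cv2.inRange(cv2.cvtColor(im,cv2.COLOR_RGB2HSV),(100,120,60),(125,255,255)); b[300:]=0
    n,l,s,_=cv2.connectedComponentsWithStats(b)
    for i in range(1,n):
        if s[i,4]>500:
            x=s[i,0]+15; r=np.where(l[:,x]==i)[0]; print("rail",s[i].tolist(),"rows at",x,r.min(),r.max())
    g=im.min(2).astype(int); 
    col=g[150:336,321]; print("disc top row",150+np.where(col>150)[0].min())
    row=g[312]; w=np.where(row[200:440]>110)[0]+200; print("disc cols",w.min(),w.max())
print("now"); rails(im); print("w6"); rails(cv2.imread("pics/w6.png")[:,:,::-1].copy())
for d in robot.search_frame("spare_a","wrist"): print([round(x) for x in d["rect"]],round(d["score"],2))
E
```

```text
time: 24.05
position: [0.4622, 0.2397, -0.0218]
tool_rot: [0.505, 0.863, 0.001, 0.001]
ft_force: [-0.1, 1.7, 1.1]
grip_width: 0.0694
grip_force: 8.0
[ 0.4621346   0.23949741 -0.02182764] 0.0693027396152937
now
rail [479, 0, 161, 34, 4797] rows at 494 0 26
rail [457, 192, 183, 63, 10692] rows at 472 192 253
disc top row 239
disc cols 247 393
w6
rail [478, 0, 162, 35, 4827] rows at 493 0 26
rail [456, 193, 184, 62, 10756] rows at 471 193 254
disc top row 240
disc cols 247 393
[247, 232, 393, 375] 0.91
[501, 32, 640, 193] 0.68
```

The view matches the bay 1 approach to within a pixel, so I repeat the same insertion.

```bash
python3 -m jog '{"dp":[[-1,8,0],[-1,20,0],[-1,32,0],[-1,42,0],[-1,50,0],[-1,56,0],[-1,60,0],[-1,60,0]],"delta_rot":[[0,0,0],[0,0,0],[0,0,0],[0,0,0],[0,0,0],[0,0,0],[0,0,0],[0,0,0]],"gripper":[0.5,0.5,0.5,0.5,0.5,0.5,0.5,0.5]}' 8
python3 -m jog '{"dp":[[0,5,0],[0,11,0],[0,16,0],[0,20,0],[0,22,0],[0,22,0.5],[0,22,0.5]],"delta_rot":[[0,0,0],[0,0,0],[0,0,0],[0,0,0],[0,0,0],[0,0,0],[0,0,0]],"gripper":[0.5,0.5,0.5,0.5,0.5,0.5,0.5]}' 8
python3 - <<'E'
from h import *
im=robot.camera("wrist")
for n in ("spare_a","stop_a"):
  for d in robot.search_frame(n,"wrist"): print(n,[round(x) for x in d["rect"]],round(d["score"],2))
E
```

```text
time: 24.95
position: [0.5146, 0.268, -0.0219]
tool_rot: [0.505, 0.863, 0.001, 0.001]
ft_force: [0.4, 0.2, 0.0]
grip_width: 0.0695
grip_force: 8.0
time: 25.65
position: [0.5337, 0.2788, -0.0219]
tool_rot: [0.505, 0.863, 0.001, 0.001]
ft_force: [-0.1, -0.1, 2.6]
grip_width: 0.0692
grip_force: 8.0
spare_a [315, 24, 488, 188] 0.76
spare_a [246, 253, 392, 377] 0.72
stop_a [480, 75, 551, 152] 0.85
```

```bash
python3 -m jog '{"dp":[[0,0,0],[0,0,0],[0,0,0],[0,0,-15],[0,0,-40],[0,0,-60],[0,-15,-70],[0,-40,-70],[0,-60,-70],[0,-60,-70],[0,-60,-70],[0,-60,-70]],"delta_rot":[[0,0,0],[0,0,0],[0,0,0],[0,0,0],[0,0,0],[0,0,0],[0,0,0],[0,0,0],[0,0,0],[0,0,0],[0,0,0],[0,0,0]],"gripper":[0.78,0.78,0.78,0.78,0.78,0.78,0,-1,-1,-1,-1,-1]}' 8
python3 -m jog '{"dp":[[0,0,0],[0,0,0],[0,0,0],[0,0,20],[0,0,45],[0,0,62],[0,0,68],[0,0,69],[0,0,69]],"delta_rot":[[0,0,0],[0,0,0],[0,0,0],[0,0,0],[0,0,0],[0,0,0],[0,0,0],[0,0,0],[0,0,0]],"gripper":[-1,-1,-1,-1,-1,-1,-1,-1,-1]}'
python3 -m jog '{"dp":[[0,5,0],[0,10,0],[0,15,0],[0,19,0],[0,22,0],[0,24,0],[0,24,0]],"delta_rot":[[0,0,0],[0,0,0],[0,0,0],[0,0,0],[0,0,0],[0,0,0],[0,0,0]],"gripper":[-1,-1,-1,-1,-1,-1,-1]}'
python3 - <<'E'
from h import *
c=cam("wrist"); im=robot.camera("wrist"); o=robot.get_obs(); M=R.from_quat(o["tool_rot"]).as_matrix(); print(o["position"])
for n in ["spare_a","stop_a"]:
  for d in robot.search_frame(n,"wrist"):
    l,t,r,b=d["rect"]; E=unproj(c,[(l,(t+b)/2),(r,(t+b)/2)],.013); e=(E-o["position"])@M
    print(n,[round(x) for x in d["rect"]],round(d["score"],2),e[:,:2].round(4).tolist())
E
```

```text
time: 27.0
position: [0.4825, 0.2496, 0.0482]
tool_rot: [0.505, 0.863, 0.001, 0.001]
ft_force: [0.5, 0.1, 0.4]
grip_width: 0.0374
grip_force: 0.0
time: 27.9
position: [0.4809, 0.2491, -0.0211]
tool_rot: [0.505, 0.863, 0.0, 0.0]
ft_force: [0.2, 0.1, -0.4]
grip_width: 0.0008
grip_force: 0.0
time: 28.6
position: [0.5013, 0.2608, -0.0214]
tool_rot: [0.505, 0.863, -0.0, -0.0]
ft_force: [-2.1, -1.0, 1.5]
grip_width: 0.0002
grip_force: 0.7
[ 0.50127989  0.26077447 -0.02142926]
spare_a [342, 250, 485, 337] 0.82 [[0.0087, 0.0104], [0.0085, 0.0771]]
spare_a [398, 26, 574, 191] 0.6 [[0.0895, 0.0315], [0.0908, 0.1043]]
spare_a [325, 0, 640, 419] 0.57 [[0.0481, 0.0027], [0.0488, 0.1435]]
stop_a [517, 276, 594, 335] 0.86 [[0.0025, 0.0934], [0.002, 0.1321]]
stop_a [565, 82, 637, 150] 0.84 [[0.0875, 0.1008], [0.0885, 0.1327]]
```

```bash
python3 -m jog '{"dp":[[0,2,0],[0,4,0],[0,6,0],[0,8,0],[0,9,0],[0,10,0],[0,10,0]],"delta_rot":[[0,0,0],[0,0,0],[0,0,0],[0,0,0],[0,0,0],[0,0,0],[0,0,0]],"gripper":[-1,-1,-1,-1,-1,-1,-1]}'
python3 -m jog '{"dp":[[0,1,0],[0,2,0],[0,2,0]],"delta_rot":[[0,0,0],[0,0,0],[0,0,0]],"gripper":[-1,-1,-1]}'
```

```text
time: 29.45
position: [0.5104, 0.2658, -0.0214]
tool_rot: [0.505, 0.863, 0.0, 0.0]
ft_force: [-1.0, -1.1, 0.4]
grip_width: 0.0005
grip_force: 0.6
time: 29.75
position: [0.5121, 0.2667, -0.0214]
tool_rot: [0.505, 0.863, 0.0, 0.0]
ft_force: [-0.9, -0.9, 0.0]
grip_width: 0.0005
grip_force: 0.7
```

```bash
python3 -m jog '{"dp":[[0,1,0],[0,2,0],[0,2,0]],"delta_rot":[[0,0,0],[0,0,0],[0,0,0]],"gripper":[-1,-1,-1]}'
```

```text
time: 30.05
position: [0.5139, 0.2678, -0.0213]
tool_rot: [0.505, 0.863, 0.0, 0.0]
ft_force: [-0.4, 0.2, -0.1]
grip_width: 0.0002
grip_force: 0.6
```

```bash
python3 -m jog '{"dp":[[0,1,0],[0,2,0],[0,2,0]],"delta_rot":[[0,0,0],[0,0,0],[0,0,0]],"gripper":[-1,-1,-1]}'
```

```text
time: 30.35
position: [0.5156, 0.2687, -0.0213]
tool_rot: [0.505, 0.863, 0.0, 0.0]
ft_force: [-1.0, -0.4, 0.5]
grip_width: 0.0004
grip_force: 0.6
```

```bash
python3 -m jog '{"dp":[[0,1,0],[0,2,0],[0,2,0]],"delta_rot":[[0,0,0],[0,0,0],[0,0,0]],"gripper":[-1,-1,-1]}'
```

```text
time: 30.65
position: [0.5174, 0.2697, -0.0213]
tool_rot: [0.505, 0.863, 0.0, 0.0]
ft_force: [-0.5, -0.9, -0.7]
grip_width: 0.0009
grip_force: 0.6
```

```bash
python3 -m jog '{"dp":[[0,1,0],[0,2,0],[0,2,0]],"delta_rot":[[0,0,0],[0,0,0],[0,0,0]],"gripper":[-1,-1,-1]}'
```

```text
time: 30.95
position: [0.518, 0.2702, -0.0214]
tool_rot: [0.505, 0.863, -0.001, -0.001]
ft_force: [-2.3, -2.8, 2.0]
grip_width: 0.0001
grip_force: 1.7
```

```bash
python3 -m jog '{"dp":[[0,1,0],[0,2,0],[0,2,0]],"delta_rot":[[0,0,0],[0,0,0],[0,0,0]],"gripper":[-1,-1,-1]}'
```

```text
time: 31.25
position: [0.5181, 0.2703, -0.0215]
tool_rot: [0.504, 0.863, -0.002, -0.002]
ft_force: [-4.6, -4.1, 3.5]
grip_width: 0.0007
grip_force: 3.3
```

Stop felt; one more gentle press and hold, then retreat and check.

```bash
python3 -m jog '{"dp":[[0,1,0],[0,2,0],[0,2,0],[0,2,0]],"delta_rot":[[0,0,0],[0,0,0],[0,0,0],[0,0,0]],"gripper":[-1,-1,-1,-1]}'
python3 -m jog '{"dp":[[0,-5,0],[0,-15,0],[0,-30,-10],[0,-45,-50],[0,-70,-90],[0,-100,-130],[0,-120,-150],[0,-120,-150],[0,-120,-150]],"delta_rot":[[0,0,0],[0,0,0],[0,0,0],[0,0,0],[0,0,0],[0,0,0],[0,0,0],[0,0,0],[0,0,0]],"gripper":[-1,-1,-1,-1,-1,-1,-1,-1,-1]}'
python3 - <<'E'
from h import *
im=robot.camera("top"); ct=cam("top"); cw=cam("wrist"); iw=robot.camera("wrist")
yaw=np.radians(29.41);u=np.array([np.cos(yaw),np.sin(yaw)]);v=np.array([-u[1],u[0]]);O=np.array([.5366,.3268])
for cn,c in (("top",ct),("wrist",cw)):
 for n in ("spare_a","stored_b","cork_ring","tape_roll"):
  for d in robot.search_frame(n,cn):
    l,t,r,b=d["rect"]; w=unproj(c,((l+r)/2,(t+b)/2),.013)[0,:2]-O; print(cn,n,[round(x) for x in d["rect"]],round(d["score"],2),"rack",(w@u).round(4),(w@v).round(4))
E
```

```text
time: 31.65
position: [0.518, 0.2704, -0.0216]
tool_rot: [0.504, 0.864, -0.004, -0.003]
ft_force: [-6.4, -6.6, 6.3]
grip_width: 0.0006
grip_force: 4.7
time: 32.55
position: [0.4193, 0.2141, 0.1293]
tool_rot: [0.505, 0.863, 0.002, 0.002]
ft_force: [-0.4, -0.1, 0.0]
grip_width: 0.0006
grip_force: 0.0
top spare_a [295, 222, 330, 257] 0.67 rack -0.0002 -0.041
top spare_a [255, 240, 293, 276] 0.57 rack 0.0015 0.0432
top stored_b [214, 261, 250, 293] 0.97 rack 0.0056 0.1313
top stored_b [334, 201, 370, 232] 0.77 rack 0.0061 -0.1327
top cork_ring [395, 199, 434, 234] 0.75 rack -0.0501 -0.2431
top tape_roll [149, 268, 187, 312] 0.95 rack 0.0391 0.2528
wrist spare_a [458, 192, 543, 264] 0.82 rack -0.0021 -0.0411
wrist spare_a [476, 77, 571, 159] 0.82 rack 0.0046 0.0496
wrist stored_b [492, 1, 588, 41] 0.77 rack 0.0086 0.1205
wrist stored_b [427, 0, 636, 373] 0.72 rack 0.0195 -0.0049
wrist stored_b [460, 294, 536, 337] 0.7 rack 0.0079 -0.1242
```

Both flanges were pressed against their stops, and all four bays hold one flange each. Stored flanges and bystanders show no shift beyond measurement error.

```bash
python3 -c "
from rig import robot
print(robot.hand_in())"
```

```text
the job is handed in; nothing more can be done
None
```

The job is handed in: both loose flanges are in bays 1 and 2, each pressed against its stop with about 9 N at the wrist, and the stored flanges, tape roll and cork ring show no movement beyond measurement error (I did not re-check the bottle at the end); the hand-in did not report a verdict.

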